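# Crack open the stuck lid of the keeping box and hold it ajar

### The arm

A 6-joint arm with a two-finger parallel gripper is mounted at the origin on the work surface. World frame = base frame: x ahead of the robot, y to its left, z up, the work surface at z = 0. Lengths are in m, angles in rad, forces in N, time in s.
With the tool pointing down it reaches from about 0.35 to 0.975 m from the base axis. Payload 4.9 kg.
Tool frame: the origin (TCP) lies on the front face of the gripper's body, between the roots of the fingers; the fingertips stand ctrl.tip_extent ahead of it and the grasp point (between the pads) lies 54 mm ahead of it (ctrl.tip_extent is the distance from the TCP to the fingertips, in m); z points along the fingers, y is the line along which they close (so a half turn about z gives the same grasp; the last joint's range is limited). The gripper opens to 85 mm and grips with 20 to 120 N. Pads are 22 mm wide; open, the fingers measure 114 mm over their backs; the gripper's body (76 mm by 85 mm) begins 54 mm behind the grasp point. The pads swing forward as they close: fully open they stand 13 mm farther back than shut.
Start: joints at [-1.23, 0.053, 1.613, -0, 1.476, -0.119], TCP at [0.277, -0.56, 0.304] pointing down, gripper open.
Joint ranges: [-3.01, 3.01], [-1.01, 2.22], [0.06, 2.58], [-1.02, 4.17], [0.09, 2.62], [-3.14, 3.14]. Speed limits (rad/s): [2.57, 2.57, 3.14, 3.14, 3.14, 3.14].

### API

Orientations are given as a rotation vector (axis times angle).
In Python, from station import ctrl gives the robot as it stands.
- The arm moves only by the tool apply_moves, never from a script. Its argument "rows" is one flat list of numbers, 6 for each row, row after row: the shift along the tool's x, y, z normalised to -1 to 1, where 1 is 0.6 m, then the turn, a rotation vector about the tool's x, y, z normalised to -1 to 1, where 1 is 90 degrees. A call has 1 to 20 rows; each row is the pose to reach, as a shift and turn from the pose commanded when the call began, along the tool's axes at that moment; what a row does not reach only later rows make up. A row lasts 1/10 s, in which the tool goes at most 50 mm and 8.59 degrees, less where a joint would pass 70% of its speed; a pose out of reach is approached as far as the arm can. A call with a number of a shift or a turn outside -1 to 1 is refused whole. A call with a gripper value outside its range is refused whole. "grip" is the opening, from 0 (shut) to 1 (fully open), set as the call begins (left out, the last holds). The fingers move at their own pace and stop on an object; "grip_force" is the grip in N (left out, the last holds). Time passes only in rows, so rows that repeat a pose let the fingers close. It gives the time, the measured TCP pose, the force, the opening and the grip force at its end, in the units of the state.
- ctrl.get_obs(): the state, without advancing time (a new reading comes with each control period).
- ctrl.get_image(name): name is "side" or "top" or "wrist"; returns (picture, depth): 480x640x3 uint8, blue, green, red; 480x640 float32, m along the optical axis (not along the pixel's ray), 0 where there is no reading.
- ctrl.camera_model(name): a dict with "mtx" (3x3 intrinsics, pixels), "R" (3x3) and "t" (3): a world point X has camera coordinates R X + t; the wrist camera has in their place "tool_from_camera" (4x4, takes a point from camera to tool coordinates, whose origin is the TCP and whose axes are the flange's). Camera axes: x right, y down, z forward; pixel columns grow to the right and rows downward; lengths in m; the calibration is good to about 2 mm. A picture is of the moment at which its call begins: read the wrist's pose just before it. camera_model takes no time and is no camera call.
- ctrl.finish_job(): hands the job in; it is judged then, once.
The state is a dict: "t": time; "q": joint angles; "dq": joint speeds; "effort": joint torques, N m; "tool_pos": TCP position; "tool_rot": TCP orientation; "contact_force": force on the tool from outside, world axes, zero at the start; "wrist_torque": the same for the moment, N m; "opening": finger opening in m; "grip_force": force on a finger pad.
Only numpy, scipy, OpenCV 4.12 (cv2) and the standard library are available. Lean on these libraries where they do the work, as an engineer would, in place of code of your own. Each camera call takes 0.05 s, during which the arm holds its last target. There are 200 camera calls.

### The job

The ring gauge was left lying on the lid of the green keeping box: first hang it by its eye on the upright wooden peg, so that it lies flat on the foot of the stand, and let go of it. Then take the lid by its pull bar, break it free from its stuck gasket without letting it fly up more than about 5 cm at the front, and finish while holding the lid ajar, its front edge about 2 cm up, with your gripper. Leave everything else on the bench where it is.

Things in the scene. Friction and masses are not known exactly. Their poses are not given: they have to be found in the camera images.
- gauge_grip (a point): loose ring gauge: flat plain aluminium tool, 10 mm thick, 90 g: a ring (52 mm outside, 30 mm hole) with a straight handle 18 mm wide ending 116 mm from the hole's centre. This point: middle of the handle's width and thickness, 50 mm from the hole's centre, a good place to grip across the width. x along the handle away from the ring, z up. Starts flat on the lid, roughly parallel to the pull bar
- gauge_eye (a point): centre of the hole (30 mm) of the ring gauge, half-way through its 10 mm thickness; same axes as gauge_grip. 20 mm above the table when the gauge lies flat on the stand's foot
- peg_top (a point): top of the upright wooden peg: 16 mm diameter, fixed in the centre of a flat turned disc, the foot (120 mm diameter, 15 mm thick, fixed to the table); the peg stands 46 mm above the foot, its top 61 mm above the table, tapered over the last 6 mm
- pull_bar (a point): centre of the lid's round wooden pull bar, 12 mm thick, 96 mm long along y (parallel to the hinge), its axis 32 mm above the lid's top on two posts 84 mm apart; 174 mm in front (-x) of the hinge line and 44 mm above it. The lid's top is 97 mm above the table; it is 10 mm thick and lies on a green steel box fixed to the table, 200 mm (x) by 220 mm (y), its front edge 28 mm in front of the bar
- lid_hinge (a point): middle of the lid's hinge line, at the far top edge of the box, 85 mm above the table; the hinge line runs along y of this frame, x points away from the pull bar. The frame turns with the lid
- lid (a joint): opening angle of the lid, rad: 0 shut, grows as the pull bar goes up (0.1 rad: bar 17 mm, front edge 20 mm up). The lid, about 0.65 kg, falls shut if let go. Shut, it is stuck in its rubber seal: the pull at the bar must build up to roughly 13 to 18 N before it starts to move, the seal gives way within the first 7 mm at the bar, and then only 2 to 5 N are left to hold
- pencil: bystander: flat wooden carpenter's pencil 150 mm long, lying pointing away from the robot
- ring_stack: bystander: turned wooden ring 68 mm across, 26 mm high, on the table near the stand on the robot's side
- gouge: bystander: turning gouge with a dark wooden handle, 240 mm, lying at the right front
- glue_stick: bystander: orange glue stick, 28 mm across, 90 mm high, standing at the left front
- offcut: bystander: wooden offcut 35 x 200 x 25 mm, lying at the far side
- oil_bottle: bystander: green oil bottle 60 mm across, 130 mm high, at the far left
- tub: bystander: white plastic tub 72 mm across, 75 mm high, at the far right
Mind the look-alikes: they are no part of the job. What is meant by the part that bears gauge_grip is not pink, and is the smaller of those in its own colour.

How it is judged:
On the way, in this order (a step that is already met when the one before it is completed fails the run):
1. the ring gauge hangs on the peg by its eye, flat on the foot, let go of, with the lid still shut (horizontal distance between gauge_eye and peg_top below 0.012 m and height (world z) of gauge_eye below 0.026 m and contact force between gauge and the fingers below 0.1 N and value of joint lid below 0.015 rad), for 0.3 s.
2. the lid has broken free of its seal and is held ajar (value of joint lid above 0.05 rad and contact force between lid and the fingers above 0.5 N), for 0.3 s.
At the end, for the whole second after the job is handed in: Fingers hold the lid still at 0.05 to 0.17 rad (front edge 10 to 35 mm up) through the last second; the gauge lies flat (within 0.15 rad) on the stand's foot, its eye round the peg (hole centre within 12 mm of the axis, under 26 mm above the table), not touching the lid (all of step 2 and value of joint lid below 0.17 rad and velocity of joint lid between -0.05 and 0.05 rad/s and contact force between lid and gauge below 0.05 N and horizontal distance between gauge_eye and peg_top below 0.012 m and height (world z) of gauge_eye below 0.026 m and angle between gauge_eye's own z axis and vertical below 0.15 rad); the arm keeps its last pose, push and grip.
It fails at once if the lid flies or is pulled open more than 0.27 rad (about 55 mm at the front edge) (value of joint lid above 0.27 rad).
It fails at once if the lid is opened before the gauge hangs on the peg (value of joint lid above 0.03 rad and horizontal distance between gauge_eye and peg_top above 0.02 m).
It fails at once if a bystander is moved by more than 20 mm (distance of any of pencil, ring_stack, gouge, glue_stick, offcut, oil_bottle, tub from where it was at the start of the episode above 0.02 m).
It also fails if it takes over 69 s, if anything falls off the work surface, if the arm or the gripper's body presses on something with over 40 N, if the wrist force passes 120 N, or if a joint passes its speed limit or range.

## Working session

There is one attempt and no reset: what is moved stays moved. The work goes in short steps, Python scripts to look and compute and a tool call to move; the robot and the scene stay as the last step left them, time stands still between calls to the robot, and variables do not carry over. Pictures are saved under pics/ and viewed, at most 10 in all, crops included, and the job is handed in when it is done.

Besides the shell and the picture viewer there is one more tool, called after "Emit:" by a JSON object that holds its "name" and its "arguments", one argument or row to a line. apply_moves: Moves the arm, as the interface text tells. Its arguments: {"type":"object","properties":{"rows":{"type":"array","items":{"type":"number"}},"grip":{"type":"number"},"grip_force":{"type":"number"}},"required":["rows"]}

```bash
mkdir -p pics
cat > h.py <<'E'
import numpy as np,cv2
from station import ctrl
from scipy.spatial.transform import Rotation as Rn
def snap(name,fn):
    o=ctrl.get_obs(); im,d=ctrl.get_image(name); m=ctrl.camera_model(name)
    np.savez('pics/'+fn+'.npz',im=im,d=d,p=o['tool_pos'],r=o['tool_rot']); cv2.imwrite('pics/'+fn+'.png',im); return im,d
def pt(name,fn,u,v,z=None):
    s=np.load('pics/'+fn+'.npz'); m=ctrl.camera_model(name); K=np.array(m['mtx'])
    ray=np.linalg.inv(K)@[u,v,1]
    if name=='wrist':
        T=np.array(m['tool_from_camera']); A=Rn.from_rotvec(s['r']).as_matrix()
        M=A@T[:3,:3]; c=A@T[:3,3]+s['p']
    else:
        M=np.array(m['R']).T; c=-M@np.array(m['t'])
    if z is None: return c+M@ray*np.median(s['d'][int(v)-1:int(v)+2,int(u)-1:int(u)+2])
    w=M@ray; return c+w*(z-c[2])/w[2]
E
python3 - <<'E'
from h import *
np.set_printoptions(precision=4,suppress=True)
snap('top','top0');snap('side','side0')
o=ctrl.get_obs();print(o,ctrl.tip_extent)
for n in('top','side','wrist'):print(n,ctrl.camera_model(n))
E
```

```text
{'t': 0.1, 'q': array([-1.23  ,  0.0533,  1.6142, -0.    ,  1.476 , -0.119 ]), 'dq': array([ 0.0005, -0.0027, -0.0037,  0.0004,  0.0006,  0.0003]), 'effort': array([ -0.0006, -39.4906, -37.1363,  -0.0001,   0.0039,   0.    ]), 'tool_pos': array([ 0.2772, -0.5597,  0.3028]), 'tool_rot': array([-3.0571, -0.7155,  0.0004]), 'contact_force': array([ 0.251 ,  0.1628, -0.2661]), 'wrist_torque': array([-0.008 ,  0.0159,  0.0049]), 'grip_force': 0.0, 'opening': 0.0854892540279448} 0.0726
top {'mtx': array([[544.3227,   0.    , 314.7355],
       [  0.    , 544.3227, 227.8316],
       [  0.    ,   0.    ,   1.    ]]), 'R': array([[-0.0189, -0.9997,  0.0169],
       [-0.9922,  0.0166, -0.1237],
       [ 0.1234, -0.0191, -0.9922]]), 't': array([-0.0065,  0.4921,  1.2257])}
side {'mtx': array([[595.881 ,   0.    , 309.2658],
       [  0.    , 595.881 , 233.661 ],
       [  0.    ,   0.    ,   1.    ]]), 'R': array([[-0.931 , -0.3649,  0.0101],
       [-0.27  ,  0.6696, -0.6919],
       [ 0.2458, -0.6469, -0.7219]]), 't': array([0.4588, 0.2224, 1.492 ])}
wrist {'mtx': array([[427.374 ,   0.    , 319.8047],
       [  0.    , 427.374 , 239.5316],
       [  0.    ,   0.    ,   1.    ]]), 'tool_from_camera': array([[ 0.0019, -0.9564, -0.2921,  0.0744],
       [ 1.    ,  0.0018,  0.0009,  0.0003],
       [-0.0003, -0.2921,  0.9564, -0.0697],
       [ 0.    ,  0.    ,  0.    ,  1.    ]])}
```

View pics/top0.png

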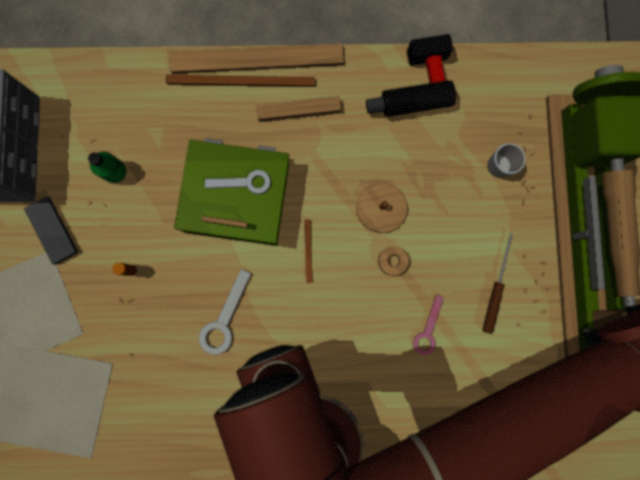

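View pics/side0.png

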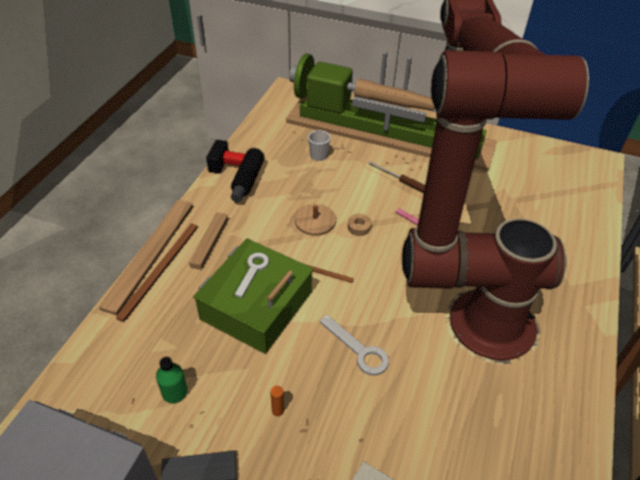

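Three ring-shaped tools could be the gauge: silver on the lid with its ring at (258,182), a larger silver one on the table at (216,337), and a pink one at (425,343). The description (not pink, the smaller of the silvers, on the lid) picks (258,182). I'll check that in a close crop.

Run:
```python
from h import *
im=cv2.imread('pics/top0.png')
c=cv2.resize(im[130:255,170:420],None,fx=3.2,fy=3.2,interpolation=cv2.INTER_CUBIC);cv2.imwrite('pics/c0.png',cv2.convertScaleAbs(c,alpha=1.5))
```

```text
(no output)
```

View pics/c0.png

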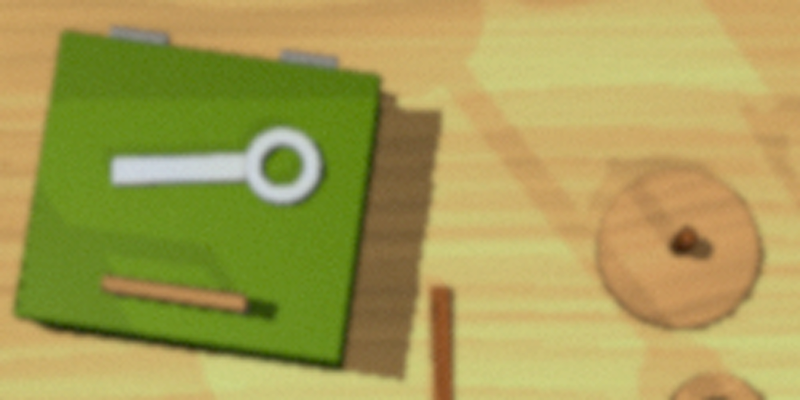

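The crop confirms it: the small silver gauge has its ring at (258.8,181.9) and handle end at (204.7,183.4). The bar runs (202,219)–(247,225) and the peg top is at about (384,205).

Run:
```python
from h import *
np.set_printoptions(precision=4,suppress=True)
def g(u,v,z): return pt('top','top0',u/3.2+170-.3,v/3.2+130-.3,z)
e=g(284,166,.107);h=g(111,171,.107);print('eye',e,'end',h,np.linalg.norm(h-e),np.degrees(np.arctan2(*(h-e)[1::-1])))
a=g(103,284,.135);b=g(246,304,.135);print('bar',a,b,(a+b)/2,np.linalg.norm(a-b),np.degrees(np.arctan2(*(a-b)[1::-1])))
L=[g(*p,.097) for p in[(62,31),(380,75),(342,367),(15,315)]]
for i in range(4):print('lid',L[i],np.linalg.norm(L[i]-L[i-1]),np.degrees(np.arctan2(*(L[i]-L[i-1])[1::-1])))
print('foot',g(680,246,.015),'w',np.linalg.norm(g(597,246,.015)-g(763,246,.015)),'peg',g(684,237,.061))
for u,v in[(284,166),(174,295),(680,246)]:
  p=pt('top','top0',u/3.2+170,v/3.2+130);print('depth',p)
A=Rn.from_rotvec(ctrl.get_obs()['tool_rot']).as_matrix();print(A)
```

```text
eye [0.5864 0.1073 0.107 ] end [0.5847 0.2251 0.107 ] 0.1177548993448781 90.81271926787205
bar [0.5029 0.2247 0.135 ] [0.488  0.1306 0.135 ] [0.4955 0.1776 0.135 ] 0.09529214988434956 81.01520941170487
lid [0.6863 0.2614 0.097 ] 0.20042602088312753 -8.586491223718388
lid [0.6518 0.0413 0.097 ] 0.2228486870857117 -98.90178290324309
lid [0.4488 0.0697 0.097 ] 0.20500418190950162 172.02978053126012
lid [0.4881 0.2914 0.097 ] 0.2251248256000428 79.93908906078548
foot [ 0.5416 -0.1753  0.015 ] w 0.12235663048990449 peg [ 0.5406 -0.1716  0.061 ]
depth [0.5879 0.1076 0.0966]
depth [0.4946 0.1778 0.1319]
depth [ 0.5347 -0.1704  0.053 ]
[[ 0.8961  0.4438 -0.0007]
 [ 0.4438 -0.8961  0.0018]
 [ 0.0002 -0.0019 -1.    ]]
```

```bash
cat >> h.py <<'E'
def mv(p,yaw,tilt=None):
    "tool-down target: TCP p, tool x at yaw deg; prints normalised row"
    o=ctrl.get_obs(); A=Rn.from_rotvec(o['tool_rot'])
    c,s=np.cos(np.radians(yaw)),np.sin(np.radians(yaw))
    B=Rn.from_matrix([[c,s,0],[s,-c,0],[0,0,-1]])
    d=A.inv().apply(np.array(p)-o['tool_pos'])/.6
    r=(A.inv()*B).as_rotvec()/(np.pi/2)
    print(np.round(np.r_[d,r],4).tolist())
E
python3 -c "
from h import *
mv([.586,.157,.30],90.8)"
```

```text
[0.9913, -0.842, 0.0064, -0.001, -0.0008, -0.7162]
```

Emit:
{"name": "apply_moves", "arguments": {
  "rows": [0.991,-0.842,0.006,0,0,-0.716,0.991,-0.842,0.006,0,0,-0.716,0.991,-0.842,0.006,0,0,-0.716,0.991,-0.842,0.006,0,0,-0.716,0.991,-0.842,0.006,0,0,-0.716,0.991,-0.842,0.006,0,0,-0.716,0.991,-0.842,0.006,0,0,-0.716,0.991,-0.842,0.006,0,0,-0.716,0.991,-0.842,0.006,0,0,-0.716,0.991,-0.842,0.006,0,0,-0.716,0.991,-0.842,0.006,0,0,-0.716,0.991,-0.842,0.006,0,0,-0.716,0.991,-0.842,0.006,0,0,-0.716,0.991,-0.842,0.006,0,0,-0.716,0.991,-0.842,0.006,0,0,-0.716,0.991,-0.842,0.006,0,0,-0.716,0.991,-0.842,0.006,0,0,-0.716,0.991,-0.842,0.006,0,0,-0.716,0.991,-0.842,0.006,0,0,-0.716,0.991,-0.842,0.006,0,0,-0.716],
  "grip": 0.6
}}

```text
t: 2.1
tool_pos: [0.5857, 0.1553, 0.3003]
tool_rot: [2.208, 2.235, -0.0]
contact_force: [1.7, -0.4, 0.4]
opening: 0.0511
grip_force: 0.0
```

```bash
python3 -c "
from h import *
snap('wrist','w1');o=ctrl.get_obs();print(o['tool_pos'],o['dq'],o['opening'],ctrl.tip_extent,o['contact_force'])
mv([.586,.157,.30],90.8)"
```

```text
[0.58578618 0.15535525 0.30036904] [ 7.31450646e-04 -1.15649044e-03 -3.56757535e-03 -2.71911824e-03
  7.50758414e-05 -1.01941933e-03] 0.051529618308364375 0.0726 [ 0.3969419  -0.02976644 -0.17560054]
[0.0027, 0.0004, 0.0006, 0.0, 0.0001, -0.0012]
```

View pics/w1.png

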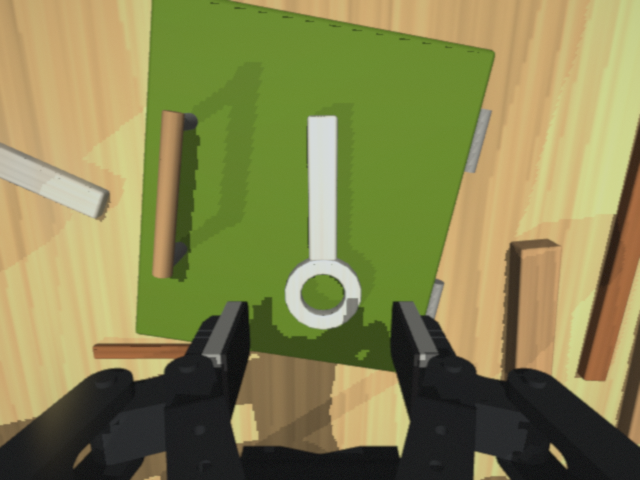

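The wrist view shows the gauge with its hole at (323,293) and handle end at (322,116), and the bar from (173,112) to (163,277).

```bash
python3 -c "
from h import *
np.set_printoptions(precision=4,suppress=True)
e=pt('wrist','w1',323,293,.107);h=pt('wrist','w1',322,116,.107)
print(e,h,np.linalg.norm(h-e),np.degrees(np.arctan2(*(h-e)[1::-1])),e+(h-e)*50/116)
a=pt('wrist','w1',173,111,.138);b=pt('wrist','w1',163,277,.138)
print(a,b,(a+b)/2,np.linalg.norm(a-b),np.degrees(np.arctan2(*(a-b)[1::-1])))
g=e+(h-e)/np.linalg.norm(h-e)*.05
mv([g[0],g[1],.172],90.4)"
```

```text
[0.5886 0.1117 0.107 ] [0.5862 0.2254 0.107 ] 0.11380991526880174 91.22628614367318 [0.5876 0.1607 0.107 ]
[0.5086 0.2273 0.138 ] [0.4947 0.1344 0.138 ] [0.5016 0.1809 0.138 ] 0.0939439769312555 81.51733546840684
[0.0105, 0.0031, 0.2139, 0.0, 0.0001, 0.0032]
```

Emit:
{"name": "apply_moves", "arguments": {
  "rows": [0.008,0.003,0.08,0,0,-0.003,0.008,0.003,0.16,0,0,-0.003,0.008,0.003,0.19,0,0,-0.003,0.008,0.003,0.205,0,0,-0.003,0.008,0.003,0.213,0,0,-0.003,0.008,0.003,0.213,0,0,-0.003,0.008,0.003,0.213,0,0,-0.003]
}}

```text
t: 2.85
tool_pos: [0.5888, 0.1613, 0.1746]
tool_rot: [2.2, 2.24, 0.004]
contact_force: [-0.1, -0.1, -0.1]
opening: 0.0512
grip_force: 0.0
```

Emit:
{"name": "apply_moves", "arguments": {
  "rows": [0,0,0,0,0,0,0,0,0,0,0,0,0,0,0,0,0,0,0,0,0,0,0,0,0,0,0,0,0,0,0,0,0,0,0,0,0,0,0,0,0,0,0,0,0,0,0,0],
  "grip": 0,
  "grip_force": 40
}}

```text
t: 3.65
tool_pos: [0.5884, 0.1615, 0.1738]
tool_rot: [2.2, 2.241, 0.002]
contact_force: [-0.6, 0.4, 5.1]
opening: 0.0161
grip_force: 40.9
```

Emit:
{"name": "apply_moves", "arguments": {
  "rows": [0,0,-0.01,0,0,0,0,0,-0.05,0,0,0,0,0,-0.1,0,0,0,0,0,-0.15,0,0,0,0,0,-0.2,0,0,0,0,0,-0.2,0,0,0,0,0,-0.2,0,0,0,0,0,-0.2,0,0,0]
}}

```text
t: 4.45
tool_pos: [0.5868, 0.1613, 0.2901]
tool_rot: [-2.199, -2.24, 0.005]
contact_force: [-1.3, 0.0, -1.1]
opening: 0.0164
grip_force: 40.1
```

```bash
python3 -c "
from h import *
snap('wrist','w2');o=ctrl.get_obs();print(o['tool_pos'],o['opening'],o['grip_force'],o['contact_force'])"
```

```text
[0.58676946 0.16121625 0.28982304] 0.01645405364168466 40.14812171459198 [-0.38108971 -0.49109172 -2.19022432]
```

View pics/w2.png

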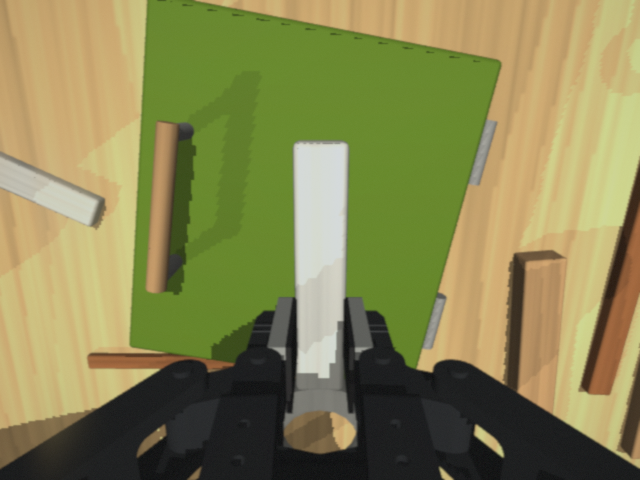

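The gauge is held level, with its handle end at (321,143) and the hole visible near (320,430).

```bash
python3 -c "
from h import *
np.set_printoptions(precision=4,suppress=True)
s=np.load('pics/w2.npz');A=Rn.from_rotvec(s['r']).as_matrix()
for u,v in[(321,147),(300,150),(342,150),(321,200),(321,250),(321,300),(305,400),(335,400)]:
  p=pt('wrist','w2',u,v);print(u,v,p,A.T@(p-s['p']))
p=pt('wrist','w2',321,143,s['p'][2]-.067);print(p,A.T@(p-s['p']))
print(pt('top','top0',383.5,204.2,.061),A)
"
```

```text
321 147 [0.5858 0.224  0.2228] [0.0628 0.0004 0.0673]
300 150 [0.5792 0.2229 0.2227] [ 0.0618 -0.0063  0.0674]
342 150 [0.5924 0.2232 0.2232] [0.0619 0.007  0.0668]
321 200 [0.5861 0.207  0.2227] [0.0458 0.0004 0.0674]
321 250 [0.5865 0.19   0.2233] [0.0288 0.0004 0.0668]
321 300 [0.5869 0.1714 0.2228] [0.0101 0.0005 0.0673]
305 400 [0.5817 0.1297 0.2226] [-0.0314 -0.0055  0.0675]
335 400 [0.5931 0.1301 0.2228] [-0.0312  0.0059  0.0673]
[0.5857 0.2252 0.2231] [0.064  0.0004 0.067 ]
[ 0.5395 -0.1717  0.061 ] [[-0.0184  0.9998 -0.0038]
 [ 0.9998  0.0184 -0.0005]
 [-0.0004 -0.0038 -1.    ]]
```

Emit:
{"name": "apply_moves", "arguments": {
  "rows": [-0.04,0.002,0,0,0,0,-0.1,0.006,0,0,0,0,-0.18,0.01,0,0,0,0,-0.26,0.012,0,0,0,0,-0.34,0.015,0,0,0,0,-0.42,0.018,0,0,0,0,-0.5,0.02,0,0,0,0,-0.56,0.023,0,0,0,0,-0.61,0.025,0,0,0,0,-0.64,0.027,0,0,0,0,-0.64,0.027,0,0,0,0,-0.64,0.027,0,0,0,0,-0.64,0.027,0,0,0,0,-0.64,0.027,0,0,0,0]
}}

```text
t: 5.9
tool_pos: [0.6111, -0.2209, 0.2925]
tool_rot: [-2.199, -2.244, -0.0]
contact_force: [0.4, -0.1, -0.5]
opening: 0.016
grip_force: 40.1
```

```bash
python3 -c "
from h import *
snap('wrist','w3');o=ctrl.get_obs();print(o['tool_pos'],o['opening'],o['grip_force'],o['contact_force'])"
```

```text
[ 0.61115895 -0.22104008  0.29258756] 0.016185500356905805 40.13498067855835 [-0.12871875  0.63286264 -0.92404308]
```

View pics/w3.png

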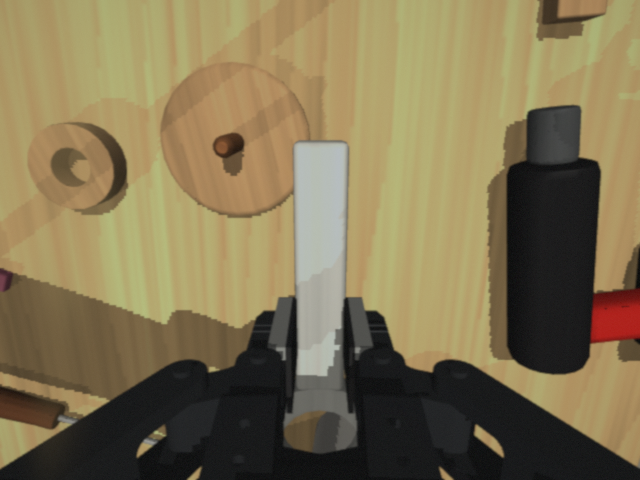

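The peg top is at about (223,147), and the foot disc spans columns 161–309 and rows 62–216.

```bash
python3 -c "
from h import *
np.set_printoptions(precision=4,suppress=True)
print(pt('wrist','w3',223,147,.061),pt('wrist','w3',235,138,.015),pt('wrist','w3',235,138))
for q in[(161,138),(309,138),(235,62),(235,214)]:print(pt('wrist','w3',*q,.015))
o=ctrl.get_obs();A=Rn.from_rotvec(o['tool_rot']).as_matrix()
k=pt('wrist','w3',223,147,.061);t=np.array([k[0],k[1],.18])-A@[-.052,.0,0];print(t)
mv([t[0],t[1],.20],91.0)"
```

```text
[ 0.5434 -0.1733  0.061 ] [ 0.5431 -0.1702  0.015 ] [ 0.5481 -0.1685  0.041 ]
[ 0.4845 -0.1715  0.015 ]
[ 0.6017 -0.1689  0.015 ]
[ 0.5451 -0.1143  0.015 ]
[ 0.5409 -0.2321  0.015 ]
[ 0.5423 -0.1214  0.18  ]
[0.1684, -0.1114, 0.1543, 0.0001, -0.0001, 0.0016]
```

Emit:
{"name": "apply_moves", "arguments": {
  "rows": [0.06,-0.04,0,0,0,0,0.12,-0.08,0.03,0,0,0,0.168,-0.111,0.09,0,0,0,0.168,-0.111,0.15,0,0,0,0.168,-0.111,0.19,0,0,0,0.168,-0.111,0.22,0,0,0.001,0.168,-0.111,0.229,0,0,0.001,0.168,-0.111,0.229,0,0,0.001,0.168,-0.111,0.229,0,0,0.001,0.168,-0.111,0.229,0,0,0.001]
}}

```text
t: 6.95
tool_pos: [0.5435, -0.123, 0.1569]
tool_rot: [2.201, 2.238, 0.002]
contact_force: [0.4, 0.0, -0.8]
opening: 0.0163
grip_force: 40.1
```

```bash
python3 -c "
from h import *
im,d=snap('side','s4');cs=im[130:270,230:410];im2,d=snap('wrist','w4');o=ctrl.get_obs();print(o['tool_pos'],o['opening'],o['contact_force'])
a=cv2.resize(cs,(514,400),interpolation=cv2.INTER_CUBIC);b=cv2.resize(im2[380:480,240:400],(640,400))[:,177:463]
cv2.imwrite('pics/c4.png',cv2.convertScaleAbs(np.hstack([a,b]),alpha=1.5))
mv([.5425,-.1208,.094],91)"
```

```text
[ 0.5432805  -0.12301112  0.15650861] 0.016345777782500622 [ 0.2631869  -0.11350028 -1.10076061]
[0.0038, -0.0015, 0.1042, 0.0014, 0.0005, -0.0004]
```

View pics/c4.png

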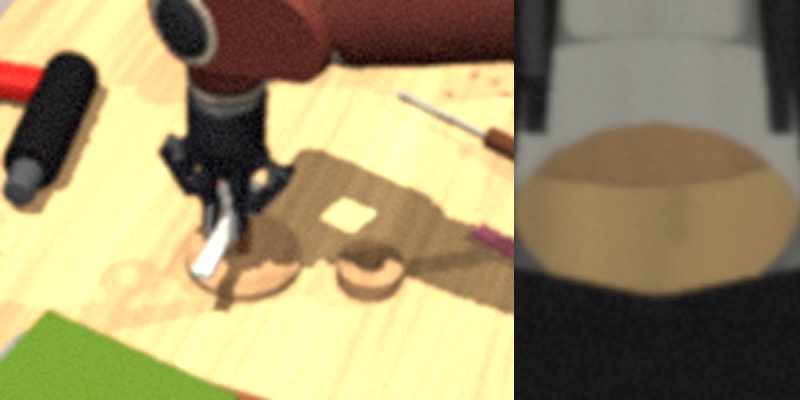

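Emit:
{"name": "apply_moves", "arguments": {
  "rows": [0.004,-0.001,0.01,0,0,0,0.004,-0.001,0.018,0,0,0,0.004,-0.001,0.026,0,0,0,0.004,-0.001,0.034,0,0,0,0.004,-0.001,0.042,0,0,0,0.004,-0.001,0.05,0,0,0,0.004,-0.001,0.05,0,0,0]
}}

```text
t: 7.75
tool_pos: [0.5414, -0.1202, 0.124]
tool_rot: [-2.201, -2.239, 0.001]
contact_force: [-0.2, -0.5, -0.4]
opening: 0.0167
grip_force: 40.2
```

Emit:
{"name": "apply_moves", "arguments": {
  "rows": [0.001,0.001,0.01,0,0,0,0.001,0.001,0.02,0,0,0,0.001,0.001,0.03,0,0,0,0.001,0.001,0.038,0,0,0,0.001,0.001,0.044,0,0,0,0.001,0.001,0.049,0,0,0,0.001,0.001,0.049,0,0,0,0.001,0.001,0.049,0,0,0]
}}

```text
t: 8.55
tool_pos: [0.5426, -0.1198, 0.0958]
tool_rot: [2.203, 2.24, 0.0]
contact_force: [-0.5, -0.1, -0.8]
opening: 0.0165
grip_force: 40.2
```

Emit:
{"name": "apply_moves", "arguments": {
  "rows": [0,0,0.002,0,0,0,0,0,0.004,0,0,0,0,0,0.005,0,0,0,0,0,0.005,0,0,0]
}}

```text
t: 8.95
tool_pos: [0.5424, -0.1197, 0.0926]
tool_rot: [-2.203, -2.24, 0.0]
contact_force: [0.3, 0.2, -1.4]
opening: 0.0165
grip_force: 40.2
```

Near the foot. I'll open partway, let it drop, then lift clear.

Emit:
{"name": "apply_moves", "arguments": {
  "rows": [0,0,0,0,0,0,0,0,0,0,0,0,0,0,0,0,0,0,0,0,0,0,0,0,0,0,0,0,0,0,0,0,-0.02,0,0,0,0,0,-0.06,0,0,0,0,0,-0.12,0,0,0,0,0,-0.18,0,0,0,-0.06,0.0,-0.25,0,0,0,-0.1,0.05,-0.3,0,0,0,-0.14,0.1,-0.333,0,0,0,-0.167,0.115,-0.333,0,0,0,-0.167,0.115,-0.333,0,0,0,-0.167,0.115,-0.333,0,0,0],
  "grip": 0.6
}}

```text
t: 10.45
tool_pos: [0.6128, -0.2185, 0.2924]
tool_rot: [-2.202, -2.239, 0.0]
contact_force: [-0.1, 0.5, 1.2]
opening: 0.051
grip_force: 0.0
```

```bash
python3 -c "
from h import *
snap('wrist','w5');o=ctrl.get_obs();print(o['tool_pos'],o['opening'],o['contact_force'])"
```

```text
[ 0.61251871 -0.21808642  0.2920187 ] 0.05143412229426327 [ 0.15575044  0.18172224 -1.00388309]
```

View pics/w5.png

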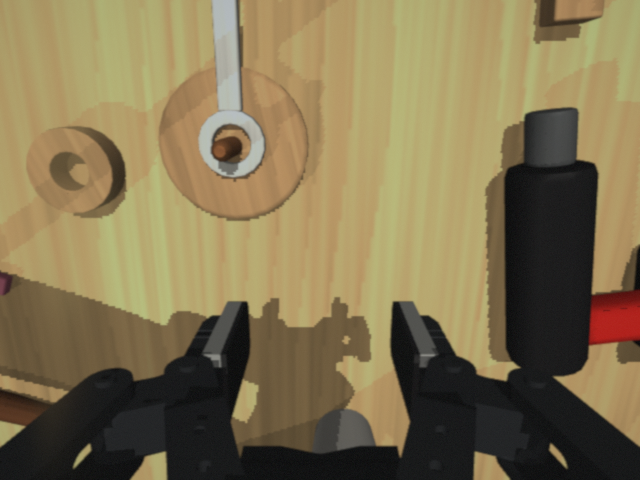

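The gauge hangs on the peg: its ring centre is at (232,144), the peg comes through the hole, and it lies on the disc.

```bash
python3 -c "
from h import *
np.set_printoptions(precision=4,suppress=True)
print(pt('wrist','w5',232,144,.025),pt('wrist','w5',222,149,.061),pt('wrist','w5',250,160),pt('wrist','w5',225,20))
mv([.50,.179,.29],-8.7);mv([.50,.179,.29],171.3)
print(ctrl.get_obs()['q'])"
```

```text
[ 0.5441 -0.1714  0.025 ] [ 0.5443 -0.172   0.061 ] [ 0.5576 -0.1834  0.0247] [ 0.5427 -0.0848  0.0248]
[0.6649, -0.1763, 0.0043, -0.0012, 0.0003, 1.1075]
[0.6649, -0.1763, 0.0043, -0.0003, -0.0011, -0.8925]
[-0.4565  0.1191  1.5623  0.0003  1.4618 -0.4735]
```

```bash
python3 -c "
from h import *
np.set_printoptions(precision=4,suppress=True)
a=pt('wrist','w2',168,121,.138);b=pt('wrist','w2',156,292,.138)
print(a,b,(a+b)/2,np.linalg.norm(a-b),np.degrees(np.arctan2(*(a-b)[1::-1])))
for u,v in[(168,150),(164,200),(158,270)]:print(pt('wrist','w2',u,v))
mv([.5,.18,.28],81.3)"
```

```text
[0.509 0.228 0.138] [0.4944 0.1346 0.138 ] [0.5017 0.1813 0.138 ] 0.09452903044260608 81.12472814906639
[0.5061 0.2132 0.1331]
[0.502  0.1867 0.1338]
[0.495  0.1462 0.1336]
[0.6665, -0.1762, 0.0209, -0.0009, -0.0006, 0.1075]
```

Emit:
{"name": "apply_moves", "arguments": {
  "rows": [0.04,-0.01,0,0,0,0,0.1,-0.03,0,0,0,0.02,0.18,-0.05,0,0,0,0.04,0.26,-0.07,0,0,0,0.06,0.34,-0.09,0,0,0,0.08,0.42,-0.11,0.005,0,0,0.1,0.5,-0.13,0.01,0,0,0.107,0.57,-0.15,0.015,0,0,0.107,0.63,-0.165,0.02,0,0,0.107,0.666,-0.175,0.021,0,0,0.107,0.666,-0.175,0.021,0,0,0.107,0.666,-0.175,0.021,0,0,0.107,0.666,-0.175,0.021,0,0,0.107]
}}

```text
t: 11.8
tool_pos: [0.5012, 0.1784, 0.2797]
tool_rot: [2.383, 2.047, -0.001]
contact_force: [-0.4, -0.3, 0.4]
opening: 0.0513
grip_force: 0.0
```

```bash
python3 -c "
from h import *
mv([.501,.18,.183],81.2);print(ctrl.get_obs()['tool_pos'])"
```

```text
[0.0027, -0.0007, 0.1612, -0.0001, 0.0003, 0.0012]
[0.5011968  0.17839911 0.27972806]
```

Emit:
{"name": "apply_moves", "arguments": {
  "rows": [0.003,0,0.04,0,0,0,0.003,0,0.08,0,0,0,0.003,0,0.11,0,0,0,0.003,0,0.135,0,0,0,0.003,0,0.152,0,0,0,0.003,0,0.161,0,0,0,0.003,0,0.161,0,0,0]
}}

```text
t: 12.5
tool_pos: [0.5017, 0.1805, 0.1828]
tool_rot: [-2.383, -2.046, 0.001]
contact_force: [-0.1, 1.3, -0.5]
opening: 0.0509
grip_force: 0.0
```

Emit:
{"name": "apply_moves", "arguments": {
  "rows": [0,0,0,0,0,0,0,0,0,0,0,0,0,0,0,0,0,0,0,0,0,0,0,0,0,0,0,0,0,0,0,0,0,0,0,0,0,0,0,0,0,0,0,0,0,0,0,0,0,0,0,0,0,0],
  "grip": 0,
  "grip_force": 70
}}

```text
t: 13.4
tool_pos: [0.4989, 0.1816, 0.1843]
tool_rot: [-2.377, -2.043, 0.011]
contact_force: [-15.8, 1.2, 11.7]
opening: 0.0097
grip_force: 68.3
```

Emit:
{"name": "apply_moves", "arguments": {
  "rows": [0,-0.002,-0.001,0,0,0,0,-0.005,-0.0025,0,0,0,0,-0.005,-0.0025,0,0,0,0,-0.005,-0.0025,0,0,0]
}}

```text
t: 13.8
tool_pos: [0.4983, 0.1816, 0.1845]
tool_rot: [-2.382, -2.046, 0.001]
contact_force: [-2.3, 3.2, -2.0]
opening: 0.0098
grip_force: 68.6
```

```bash
python3 -c "
from h import *
im,d=snap('wrist','w6');o=ctrl.get_obs();print(o['tool_pos'],o['tool_rot'],o['opening'],o['contact_force'],o['wrist_torque'],o['grip_force'])"
```

```text
[0.49828518 0.18156724 0.18443617] [-2.38165096e+00 -2.04612347e+00  1.14111294e-03] 0.009229137635185174 [-1.59881311  2.5810534  -2.6782785 ] [ 0.46207845  0.51999418 -0.03285468] 68.55806350708008
```

View pics/w6.png

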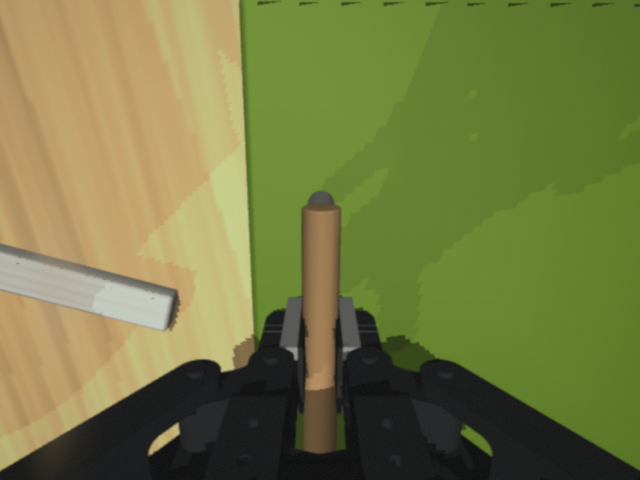

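Emit:
{"name": "apply_moves", "arguments": {
  "rows": [0,0,-0.001,0,0,0,0,0,-0.002,0,0,0,0,0,-0.003,0,0,0,0,0,-0.003,0,0,0]
}}

```text
t: 14.25
tool_pos: [0.4984, 0.1815, 0.1852]
tool_rot: [-2.382, -2.046, 0.0]
contact_force: [1.4, 6.1, -10.7]
opening: 0.0098
grip_force: 68.1
```

Emit:
{"name": "apply_moves", "arguments": {
  "rows": [0,0,-0.001,0,0,0,0,0,-0.002,0,0,0,0,0.0005,-0.003,0,0,0,0,0.0005,-0.003,0,0,0,0,0.0005,-0.003,0,0,0]
}}

```text
t: 14.75
tool_pos: [0.4984, 0.1815, 0.1856]
tool_rot: [-2.382, -2.046, 0.0]
contact_force: [5.0, 7.1, -17.8]
opening: 0.0094
grip_force: 68.0
```

Emit:
{"name": "apply_moves", "arguments": {
  "rows": [0,0,-0.001,0,0,0,0,0,-0.002,0,0,0,0,0,-0.002,0,0,0,0,0,-0.002,0,0,0]
}}

```text
t: 15.15
tool_pos: [0.4989, 0.1814, 0.1876]
tool_rot: [-2.382, -2.047, -0.001]
contact_force: [4.2, 5.5, -13.8]
opening: 0.0094
grip_force: 68.5
```

Emit:
{"name": "apply_moves", "arguments": {
  "rows": [0,0.0005,-0.002,0,0,0,0,0.001,-0.004,0,0,0,0,0.0015,-0.006,0,0,0,0,0.002,-0.008,0,0,0,0,0.0025,-0.01,0,0,0,0,0.003,-0.012,0,0,0,0,0.0035,-0.014,0,0,0,0,0.004,-0.016,0,0,0,0,0.0045,-0.018,0,0,0,0,0.005,-0.02,0,0,0,0,0.0055,-0.022,0,0,0,0,0.0055,-0.022,0,0,0,0,0.0055,-0.022,0,0,0,0,0.0055,-0.022,0,0,0,0,0.0055,-0.022,0,0,0]
}}

```text
t: 16.65
tool_pos: [0.5036, 0.1806, 0.2037]
tool_rot: [2.381, 2.045, 0.005]
contact_force: [5.8, 3.5, -6.4]
opening: 0.0098
grip_force: 68.3
```

```bash
python3 -c "
from h import *
snap('top','t7');im,d=snap('wrist','w7');o=ctrl.get_obs();print(o['tool_pos'],o['opening'],o['contact_force'],o['wrist_torque'],o['dq'])
for q in[(235,150),(260,450-200),(400,100)]:print(pt('wrist','w6',*q),pt('wrist','w7',*q))
t=cv2.imread('pics/top0.png');u=cv2.imread('pics/t7.png')
c=np.vstack([im[::2,::2],cv2.resize(u[90:300,150:430],(320,240))]);cv2.imwrite('pics/c7.png',c)"
```

```text
[0.50355712 0.18061631 0.20366557] 0.009487682677287043 [ 5.1986285   3.03458032 -6.20150515] [ 0.50974434 -0.58554848 -0.13681501] [-0.00062831  0.00084379 -0.00089338  0.00012508 -0.00120816  0.00032489]
[ 4.56813198e-01  2.39660564e-01 -2.12130691e-04] [0.48284483 0.2445535  0.11668429]
[0.4786322  0.20664696 0.09677204] [0.48474843 0.20622931 0.11770072]
[0.53760799 0.25375706 0.09669083] [0.54412347 0.2527273  0.11210714]
```

View pics/c7.png

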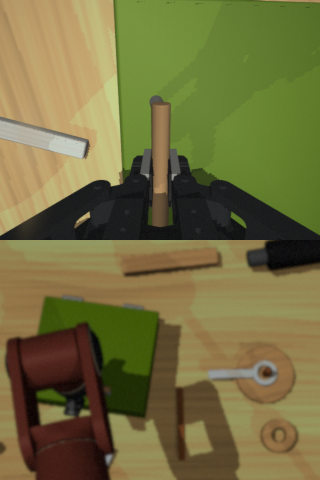

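The lid is up about 0.11 rad and still, held firmly, and the gauge is on its peg. Handing in.

```bash
python3 -c "
from station import ctrl
print(ctrl.finish_job())"
```

```text
the job is handed in; nothing more can be done
None
```

The gauge hangs flat on the peg, let go. The lid broke free without flying up and is held ajar by its bar at about 0.11 rad (front edge about 2 cm up). I handed the job in, and no verdict was returned.

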